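# Set a jar going on the bench shaker

## Task

Stand the amber jar upright on the shaker's round black pad, setting it down gently and wholly on the pad, and let go of it. Then turn the shaker's dial exactly four clicks clockwise from where it stands now, and last throw the red start lever fully over, away from the robot. Leave the green jar and the other things on the bench where they are.

Things in the scene. Friction and masses are not known exactly. Their poses are not given: they have to be found in the camera images.
- shaker: The jar shaker: a fixed olive-green console 200 mm deep (x), 390 mm wide (y), top face 60 mm above the bench; origin at the centre of its underside on the bench, x away from the robot, y to the left. On its top: the black pad at y = +130 mm, the dial at y = -5 mm, the start lever at y = -130 mm (all at x = 0).
- pad_center (a point): Centre of the top face of the shaker's round black rubber pad: 90 mm across, flat, 8 mm above the console's top (68 mm above the bench).
- dial (a joint): Turn of the dial (metal disc with a black grip bar) in rad, growing clockwise seen from above. It clicks into a rest every 0.349 rad (20 degrees): rests at 0, 0.349, 0.698 ... 2.793 (nine rests, a white tick on the console at each, end stops just outside the first and last). It starts at one of the first four rests. Between rests it is pushed to the nearer one, with up to about 0.15 N m; let go, it settles on that rest.
- dial_grip (a point): Point on the dial's vertical axis at the height to grip. The dial is a bare-metal disc 68 mm across and 10 mm thick, carrying across its middle a black grip bar 62 mm long, 14 mm wide and 38 mm tall, whose flat top is 15 mm above this point; the disc's top is 23 mm below it. This frame turns with the dial: x lies along the bar towards its white-marked (pointer) end, z is up.
- dial_pointer (a point): Point on top of the dial's grip bar at the white-marked pointer end, 30 mm from the dial's axis. The white line along the bar runs from the axis to this end.
- start (a joint): Angle of the start lever in rad: 0 leaning towards the robot (off), 1.0 thrown fully away from the robot (on). It swings about a level axis 22 mm above the console's top, along the shaker's y; stays where it is left; about 1 N at the ball moves it.
- start_tip (a point): Centre of the red ball (26 mm across) on the start lever: the ball is 70 mm from the lever's axis, on a 10 mm steel rod that stands on a dark block 70 mm deep, 50 mm wide and 25 mm high on the console. Off, the ball is 34 mm nearer the robot than the axis; on, 34 mm beyond it (along the shaker's x).
- amber_jar_center (a point): Centre of the amber (orange-brown) glass jar, half-way up: a loose closed round jar 60 mm across and 115 mm tall with a paper band and an aluminium lid (58 mm across, the top 17 mm; a disc of the glass's colour on it); z along its axis. It weighs 0.25 to 0.5 kg and stands upright on the bench to the left or right of the shaker.
- amber_jar: The same amber jar; origin at the centre of its underside.
- green_jar: The green jar, same size as the amber one, on the other side of the shaker; not to be disturbed. Origin at the centre of its underside.
- tin: A loose tin with a blue band, 72 mm across, 85 mm tall, standing on the bench beyond the shaker; not to be disturbed.
- wrench: A loose steel wrench 180 mm long lying on the bench beyond the shaker; not to be disturbed.
- spare_lid: A loose aluminium jar lid, 68 mm across, 15 mm thick, lying on the bench beyond the shaker; not to be disturbed.
Mind the look-alikes: they are no part of the job. Leave any purple or yellow look-alike of the amber_jar alone.

How it is judged:
On the way, in this order (a step that is already met when the one before it is completed fails the run):
1. the amber jar stands on the pad, let go, with the lever still off (horizontal distance between amber_jar_center and pad_center below 0.015 m and z of amber_jar_center in the frame of pad_center between 0.0525 and 0.0625 m and angle between amber_jar_center's own z axis and vertical below 0.08 rad and contact force between the fingers and amber_jar below 0.3 N and value of joint start below 0.3 rad), for 0.2 s.
2. the dial is four clicks clockwise of where it began, the jar on the pad, the lever still off (distance of dial_pointer from where it was at the start of the episode between 0.0353 and 0.0416 m and horizontal distance between amber_jar_center and pad_center below 0.015 m and z of amber_jar_center in the frame of pad_center between 0.0525 and 0.0625 m and angle between amber_jar_center's own z axis and vertical below 0.08 rad and value of joint start below 0.3 rad), for 0.2 s.
3. the start lever is thrown over (value of joint start above 0.85 rad), for 0.1 s.
At the end, for the whole second after the job is handed in: The amber jar stands upright and still on the pad (its centre within 15 mm of the pad's centre, so that its whole foot is on the pad), let go; the dial rests four clicks clockwise of where it began (within 8 degrees); the start lever is over (at least 0.85 of its 1.0 rad) (horizontal distance between amber_jar_center and pad_center below 0.015 m and z of amber_jar_center in the frame of pad_center between 0.0525 and 0.0625 m and angle between amber_jar_center's own z axis and vertical below 0.08 rad and contact force between the fingers and amber_jar below 0.3 N and distance of dial_pointer from where it was at the start of the episode between 0.0353 and 0.0416 m and value of joint start above 0.85 rad and linear speed of amber_jar below 0.03 m/s and velocity of joint dial between -0.1 and 0.1 rad/s); the robot touches nothing.
It fails at once if the amber jar is dropped or slammed (faster than 0.5 m/s just above the pad) (horizontal distance between amber_jar_center and pad_center below 0.05 m and z of amber_jar_center in the frame of pad_center below 0.1 m and linear speed of amber_jar above 0.5 m/s).
It fails at once if the amber jar tips over (past about 40 degrees) (angle between amber_jar_center's own z axis and vertical above 0.7 rad).
It fails at once if the green jar, tin, wrench or lid is moved by more than 30 mm (distance of any of green_jar, tin, wrench, spare_lid from where it was at the start of the episode above 0.03 m).
It also fails if it takes over 67 s, if anything falls off the work surface, if the arm or the gripper's body presses on something with over 40 N, if the wrist force passes 120 N, or if a joint passes its speed limit or range.

## Robot

A 6-joint arm with a two-finger parallel gripper is mounted at the origin on the work surface. World frame = base frame: x ahead of the robot, y to its left, z up, the work surface at z = 0. Lengths are in m, angles in rad, forces in N, time in s.
With the tool pointing down it reaches from about 0.4 to 0.825 m from the base axis. Payload 7 kg.
Tool frame: the origin (TCP) lies on the centre line of the jaws, within the pads' length; the fingertips stand 22 mm ahead of it and the grasp point (between the pads) lies 3 mm ahead of it; z points along the fingers, y is the line along which they close (so a half turn about z gives the same grasp; the last joint's range is limited). The gripper opens to 88 mm and grips with 3 to 60 N. Pads are 19 mm wide; open, the fingers measure 130 mm over their backs; the gripper's body (78 mm by 193 mm) begins 47 mm behind the grasp point.
Start: joints at [1.588, 0.359, 0.012, 0, -1.224, -0.288], TCP at [0.181, 0.65, 0.249] pointing down, gripper open.
Joint ranges: [-3.07, 3.07], [-1.43, 2.12], [-1.02, 1.25], [-3.03, 1.67], [-3.05, -0], [-3.03, 3.03]. Speed limits (rad/s): [2.39, 2.39, 3.01, 3.14, 3.14, 3.14].

## Interface

Orientations are given as [roll, pitch, yaw] about the fixed x, y, z axes, in that order (R = Rz(yaw) Ry(pitch) Rx(roll)).
In Python, from station import monitor, viewer, order gives the robot as it stands. The module is installed in compiled form; this text tells all that it offers.
- The arm moves only by the tool servo_tool, never from a script. Its argument "targets" is a list of rows, each an object with "angular": the turn, a rotation vector about the tool's x, y, z in degrees, a list of three; "xyz": the shift along the tool's x, y, z in cm, a list of three; "claw": the finger opening in cm, from 0 to 8.76. A call has 1 to 20 rows; each row shifts and turns the commanded pose from where the row before left it, along the tool's axes as they then stand; what a row does not reach is not made up. A row lasts 1/10 s, in which the tool goes at most 50 mm and 8.59 degrees, less where a joint would pass 70% of its speed; a pose out of reach is approached as far as the arm can. A call is refused whole if a number of a shift passes 5 or a number of a turn 8.59, either way. A call with a gripper value outside its range is refused whole. The fingers move at their own pace and stop on an object; "force" is the grip in N (left out, the last holds). Time passes only in rows, so rows that do not move let the fingers close. It gives the time, the measured TCP pose, the force, the opening and the grip force at its end, in the units of the state.
- monitor.get_state(): the state, without advancing time (a new reading comes with each control period).
- viewer.grab_frame(name): name is "scene" or "top" or "wrist"; returns a dict with "color" (400x640x3 uint8, blue, green, red), "fovy" (degrees; the focal length in pixels is half the picture's height over the tangent of half this angle, whatever the lens; pixels are square), "cx", "cy" (the principal point, pixels), "R" (3x3) and "t" (3): a world point X has camera coordinates R X + t. Camera axes: x right, y down, z forward; pixel columns grow to the right and rows downward; lengths in m; the calibration is good to about 2 mm. A picture is of the moment at which its call begins. There is no depth.
- order.job_done(): hands the job in; it is judged then, once.
The state is a dict: "t": time; "q": joint angles; "qd": joint speeds; "joint_efforts": joint torques, N m; "eef_pos": TCP position; "ee_rot": TCP orientation; "force": force on the tool from outside, world axes, zero at the start; "moment": the same for the moment, N m; "width": finger opening in m; "gripper_force": force on a finger pad.
Only numpy, scipy, OpenCV 4.12 (cv2) and the standard library are available. Lean on these libraries where they do the work, as an engineer would, in place of code of your own. Each camera call takes 0.05 s, during which the arm holds its last target. There are 200 camera calls.

## Working session

There is one attempt and no reset: what is moved stays moved. The work goes in short steps, Python scripts to look and compute and a tool call to move; the robot and the scene stay as the last step left them, time stands still between calls to the robot, and variables do not carry over. Pictures are saved under pics/ and viewed, at most 10 in all, crops included, and the job is handed in when it is done.

Besides the shell and the picture viewer there is one more tool, called after "Request:" as name(argument=value, ...) on one line, values as JSON. servo_tool: Moves the arm, as the interface text tells. Its arguments: {"type":"object","properties":{"targets":{"type":"array"},"force":{"type":"number"}},"required":["targets"]}

```bash
mkdir -p pics
cat > h.py <<'E'
import numpy as np, cv2
from station import monitor, viewer, order
def grab(n,f):
    d=viewer.grab_frame(n); cv2.imwrite('pics/'+f,d['color']); return d
def ray(d,u,v):
    f=d['color'].shape[0]/2/np.tan(np.radians(d['fovy'])/2)
    R=np.array(d['R']);t=np.array(d['t'])
    return -R.T@t, R.T@np.array([(u-d['cx'])/f,(v-d['cy'])/f,1.])
def onz(d,u,v,z):
    o,r=ray(d,u,v); return o+r*(z-o[2])/r[2]
def proj(d,X):
    f=d['color'].shape[0]/2/np.tan(np.radians(d['fovy'])/2)
    c=np.array(d['R'])@np.array(X)+np.array(d['t']); return f*c[0]/c[2]+d['cx'],f*c[1]/c[2]+d['cy']
E
python3 - <<'E'
from h import *
import pickle
ds={n:grab(n,n+'0.png') for n in('top','scene')}
pickle.dump(ds,open('d0.pkl','wb'))
for n,d in ds.items(): print(n,d['fovy'],d['cx'],d['cy'],ray(d,320,200)[0])
s=monitor.get_state();print(s['t'],s['eef_pos'],s['ee_rot'],s['width'])
E
```

```text
top 46.04057079374903 319.6859954676762 189.920353211561 [ 0.53204391 -0.03956116  1.56963804]
scene 51.57355717222201 322.8453990003619 200.19271455694792 [1.27730281 0.23037756 1.24782714]
0.1 [0.18049502 0.65000616 0.24770791] [ 3.14006409e+00 -1.92217736e-04 -2.70901084e-01] 0.08757565865642955
```

View pics/top0.png

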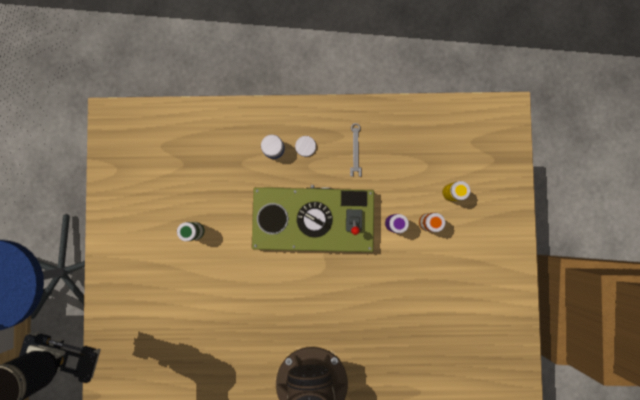

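View pics/scene0.png

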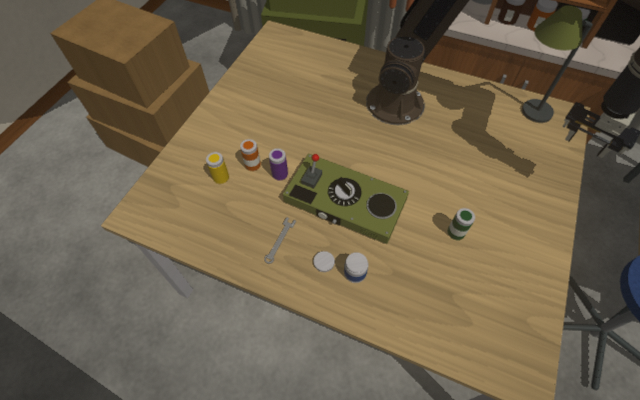

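The top view shows four lookalike jars: purple (398,223), orange/amber (433,222), yellow (459,190) and green (188,231). By the description I choose the orange one, and will check it in a crop. The pad is at (272,218), the dial at (315,219) and the lever ball at (355,231).

Run:
```python
from h import *
import pickle
ds=pickle.load(open('d0.pkl','rb'))
def blobs(d,lo,hi,box,minA=4):
    x0,y0,x1,y1=box
    hsv=cv2.cvtColor(d['color'],cv2.COLOR_BGR2HSV); m=cv2.inRange(hsv,lo,hi)
    k=np.zeros_like(m);k[y0:y1,x0:x1]=m[y0:y1,x0:x1]
    n,l,s,c=cv2.connectedComponentsWithStats(k)
    return sorted([(int(s[i,4]),c[i].round(1).tolist()) for i in range(1,n) if s[i,4]>=minA],reverse=True)[:3]
T=ds['top'];S=ds['scene']
o=blobs(T,(5,170,120),(18,255,255),(415,205,450,240));print('orange',o, onz(T,*o[0][1],.115))
p=blobs(T,(125,80,50),(155,255,255),(385,205,415,240));print('purple',p,onz(T,*p[0][1],.115))
y=blobs(T,(22,170,120),(32,255,255),(440,170,475,205));print('yellow',y,onz(T,*y[0][1],.115))
o2=blobs(S,(5,170,120),(18,255,255),(235,135,265,155));print('orangeS',o2,onz(S,*o2[0][1],.115))
r=blobs(T,(0,170,90),(4,255,255),(340,215,370,245))+blobs(T,(174,150,90),(180,255,255),(340,215,370,245));print('red',r,onz(T,*r[0][1],.143))
r2=blobs(S,(0,170,90),(4,255,255),(300,145,330,165));print('redS',r2,onz(S,*r2[0][1],.143))
pad=blobs(T,(0,0,0),(180,255,50),(252,198,292,240));print('pad',pad,onz(T,*pad[0][1],.068))
# console top
hsv=cv2.cvtColor(T['color'],cv2.COLOR_BGR2HSV);m=cv2.inRange(hsv,(28,80,60),(45,255,255));m[:,:240]=0;m[:,385:]=0;m[:180]=0;m[265:]=0
c=max(cv2.findContours(m,cv2.RETR_EXTERNAL,cv2.CHAIN_APPROX_NONE)[0],key=cv2.contourArea)
q=cv2.boxPoints(cv2.minAreaRect(c));P=np.array([onz(T,*a,.06) for a in q]);print('console',q.round(1).tolist(),P.round(3).tolist(),P.mean(0),[np.linalg.norm(P[i]-P[i-1]).round(3) for i in range(4)])
a=cv2.resize(T['color'][185:255,245:385],None,fx=5,fy=5,interpolation=cv2.INTER_CUBIC)
b=cv2.resize(T['color'][170:240,385:485],None,fx=3.5,fy=3.5,interpolation=cv2.INTER_CUBIC)
out=np.zeros((600,700,3),np.uint8);out[:350]=a;out[355:355+245,:350]=b;cv2.imwrite('pics/c1.png',out)
```

```text
orange [(90, [435.4, 222.1]), (6, [424.3, 219.5])] [ 0.52079333 -0.38960772  0.115     ]
purple [(98, [398.9, 223.2]), (39, [387.8, 222.2])] [ 0.51881946 -0.27719959  0.115     ]
yellow [(96, [460.7, 190.0]), (78, [447.0, 189.8])] [ 0.61882991 -0.47054851  0.115     ]
orangeS [(56, [247.9, 144.7]), (11, [254.0, 153.1])] [ 0.51868552 -0.38949805  0.115     ]
red [(45, [354.7, 229.8])] [ 0.50086514 -0.1387959   0.143     ]
redS [(30, [315.3, 157.0])] [ 0.49440451 -0.13938731  0.143     ]
pad [(540, [272.2, 218.3])] [0.53900562 0.11808533 0.068     ]
console [[252.3000030517578, 248.8000030517578], [253.5, 186.8000030517578], [373.79998779296875, 189.1999969482422], [372.5, 251.1999969482422]] [[0.443, 0.183, 0.06], [0.641, 0.178, 0.06], [0.628, -0.208, 0.06], [0.431, -0.2, 0.06]] [ 0.53561213 -0.01166308  0.06      ] [np.float64(0.383), np.float64(0.198), np.float64(0.387), np.float64(0.198)]
```

View pics/c1.png

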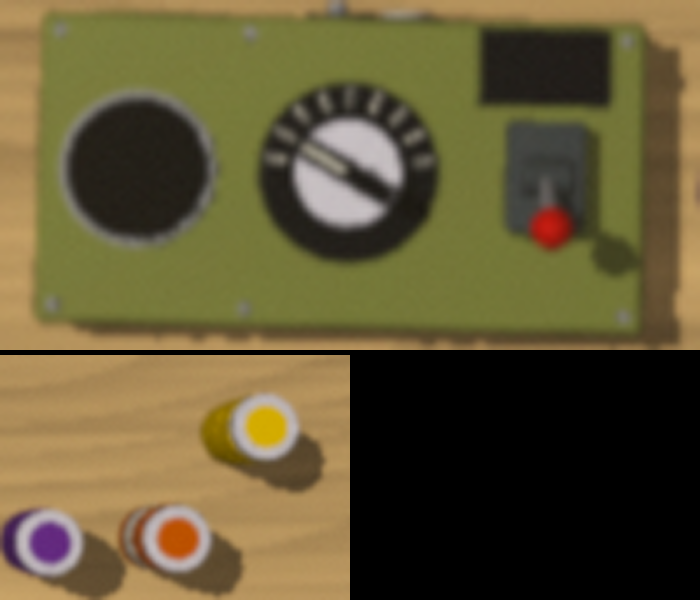

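The crop confirms the orange-lidded jar with its paper band at top-view pixel (435,222), so that is the target. The dial pointer points left and up, roughly +60° from the shaker's x axis, which is rest 1. The console, pad and ball measurements agree with each other (shaker yaw about −1.8°). Next I turn the tool to yaw −90° and traverse.

Request:
servo_tool(targets=[{"angular": [0, 0, 8.28], "xyz": [0, 0, 0], "claw": 8.76}, {"angular": [0, 0, 8.28], "xyz": [0, 0, 0], "claw": 8.76}, {"angular": [0, 0, 8.28], "xyz": [0, 0, 0], "claw": 8.76}, {"angular": [0, 0, 8.28], "xyz": [0, 0, 0], "claw": 8.76}, {"angular": [0, 0, 8.28], "xyz": [0, 0, 0], "claw": 8.76}, {"angular": [0, 0, 8.28], "xyz": [0, 0, 0], "claw": 8.76}, {"angular": [0, 0, 8.28], "xyz": [0, 0, 0], "claw": 8.76}, {"angular": [0, 0, 8.28], "xyz": [0, 0, 0], "claw": 8.76}, {"angular": [0, 0, 8.28], "xyz": [0, 0, 0], "claw": 8.76}, {"angular": [0, 0, 0], "xyz": [3.9, -2.4, 0], "claw": 8.76}, {"angular": [0, 0, 0], "xyz": [3.9, -2.4, 0], "claw": 8.76}, {"angular": [0, 0, 0], "xyz": [3.9, -2.4, 0], "claw": 8.76}, {"angular": [0, 0, 0], "xyz": [3.9, -2.4, 0], "claw": 8.76}, {"angular": [0, 0, 0], "xyz": [3.9, -2.4, 0], "claw": 8.76}, {"angular": [0, 0, 0], "xyz": [3.9, -2.4, 0], "claw": 8.76}, {"angular": [0, 0, 0], "xyz": [3.9, -2.4, 0], "claw": 8.76}, {"angular": [0, 0, 0], "xyz": [3.9, -2.4, 0], "claw": 8.76}, {"angular": [0, 0, 0], "xyz": [3.9, -2.4, 0], "claw": 8.76}, {"angular": [0, 0, 0], "xyz": [3.9, -2.4, 0], "claw": 8.76}, {"angular": [0, 0, 0], "xyz": [0, 0, 0], "claw": 8.76}])

```text
t: 2.1
eef_pos: [0.4217, 0.2562, 0.2484]
ee_rot: [3.141, -0.001, -1.576]
force: [-0.3, 0.5, -0.2]
width: 0.0877
gripper_force: 0.0
```

Request:
servo_tool(targets=[{"angular": [0, 0, 0], "xyz": [4.3, -0.65, 0], "claw": 8.76}, {"angular": [0, 0, 0], "xyz": [4.3, -0.65, 0], "claw": 8.76}, {"angular": [0, 0, 0], "xyz": [4.3, -0.65, 0], "claw": 8.76}, {"angular": [0, 0, 0], "xyz": [4.3, -0.65, 0], "claw": 8.76}, {"angular": [0, 0, 0], "xyz": [4.3, -0.65, 0], "claw": 8.76}, {"angular": [0, 0, 0], "xyz": [4.3, -0.65, 0], "claw": 8.76}, {"angular": [0, 0, 0], "xyz": [4.3, -0.65, 0], "claw": 8.76}, {"angular": [0, 0, 0], "xyz": [4.3, -0.65, 0], "claw": 8.76}, {"angular": [0, 0, 0], "xyz": [4.3, -0.65, 0], "claw": 8.76}, {"angular": [0, 0, 0], "xyz": [4.3, -0.65, 0], "claw": 8.76}, {"angular": [0, 0, 0], "xyz": [4.3, -0.65, 0], "claw": 8.76}, {"angular": [0, 0, 0], "xyz": [4.3, -0.65, 0], "claw": 8.76}, {"angular": [0, 0, 0], "xyz": [4.3, -0.65, 0], "claw": 8.76}, {"angular": [0, 0, 0], "xyz": [4.3, -0.65, 0], "claw": 8.76}, {"angular": [0, 0, 0], "xyz": [4.3, -0.65, 0], "claw": 8.76}, {"angular": [0, 0, 0], "xyz": [0, 0, 0], "claw": 8.76}, {"angular": [0, 0, 0], "xyz": [0, 0, 0], "claw": 8.76}])

```text
t: 3.8
eef_pos: [0.5171, -0.3854, 0.2472]
ee_rot: [3.14, 0.001, -1.573]
force: [0.4, 0.9, -0.1]
width: 0.0876
gripper_force: 0.0
```

Run:
```python
from h import *
s=monitor.get_state();print(s['eef_pos'],s['ee_rot'],s['q'])
d=grab('wrist','w1.png');o=ray(d,0,0)[0]
hsv=cv2.cvtColor(d['color'],cv2.COLOR_BGR2HSV);m=cv2.inRange(hsv,(5,170,90),(18,255,255))
n,l,st,c=cv2.connectedComponentsWithStats(m)
for i in range(1,n):
    if st[i,4]>80: print(st[i].tolist(),c[i],onz(d,*c[i],.115))
```

```text
[ 0.51710171 -0.38538412  0.24720101] [ 3.13973697e+00  9.98396564e-04 -1.57338633e+00] [-3.38690715e-01  3.11686393e-01 -5.93875648e-02 -3.54363658e-04
 -1.20180353e+00  3.36229795e-01]
[291, 151, 58, 24, 181] [320.11049724 157.35911602] [ 0.51807972 -0.41936199  0.115     ]
[299, 171, 44, 42, 1463] [320.61038961 191.36295284] [ 0.51778471 -0.39068601  0.115     ]
```

View pics/w1.png

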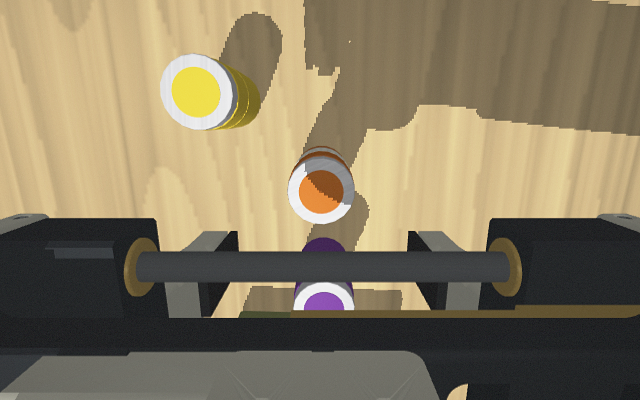

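The wrist view shows the amber lid at (321,191), the purple one at (323,300) and the yellow one at (196,91). The amber jar comes out at (0.518, −0.3905), in agreement with the earlier views. The fingers look close to purple, so I check that parallax explains it.

Run:
```python
from h import *
d=viewer.grab_frame('wrist');s=monitor.get_state();p=s['eef_pos']
print(ray(d,320,200)[0],proj(d,p),proj(d,p+np.array([0.055,0,-.02])),proj(d,[.518,-.3905,.115]),proj(d,[.519,-.277,.115]))
```

```text
[ 0.51671126 -0.45012911  0.38340579] (np.float64(320.87636221275227), np.float64(268.0837880570892)) (np.float64(213.77354960258992), np.float64(250.8037445739753)) (np.float64(320.585304996768), np.float64(190.51256155173692)) (np.float64(319.85488947888336), np.float64(309.47204566610367))
```

Request:
servo_tool(targets=[{"angular": [0, 0, 0], "xyz": [0.5, -0.1, 2], "claw": 8.76}, {"angular": [0, 0, 0], "xyz": [0, 0, 2.5], "claw": 8.76}, {"angular": [0, 0, 0], "xyz": [0, 0, 2.5], "claw": 8.76}, {"angular": [0, 0, 0], "xyz": [0, 0, 2.5], "claw": 8.76}, {"angular": [0, 0, 0], "xyz": [0, 0, 2.5], "claw": 8.76}, {"angular": [0, 0, 0], "xyz": [0, 0, 2], "claw": 8.76}, {"angular": [0, 0, 0], "xyz": [0, 0, 1], "claw": 8.76}, {"angular": [0, 0, 0], "xyz": [0, 0, 0.9], "claw": 8.76}, {"angular": [0, 0, 0], "xyz": [0, 0, 0], "claw": 8.76}, {"angular": [0, 0, 0], "xyz": [0, 0, 0], "claw": 8.76}, {"angular": [0, 0, 0], "xyz": [0, 0, 0], "claw": 5.0}, {"angular": [0, 0, 0], "xyz": [0, 0, 0], "claw": 5.0}, {"angular": [0, 0, 0], "xyz": [0, 0, 0], "claw": 5.0}, {"angular": [0, 0, 0], "xyz": [0, 0, 0], "claw": 5.0}, {"angular": [0, 0, 0], "xyz": [0, 0, 0], "claw": 5.0}, {"angular": [0, 0, 0], "xyz": [0, 0, 0], "claw": 5.0}, {"angular": [0, 0, 0], "xyz": [0, 0, 0], "claw": 5.0}, {"angular": [0, 0, 0], "xyz": [0, 0, 0], "claw": 5.0}], force=25)

```text
t: 5.7
eef_pos: [0.5184, -0.3899, 0.0898]
ee_rot: [-3.142, -0.0, -1.571]
force: [-0.9, -0.0, 3.7]
width: 0.0594
gripper_force: 25.0
```

Request:
servo_tool(targets=[{"angular": [0, 0, 0], "xyz": [0, 0, -1], "claw": 5.0}, {"angular": [0, 0, 0], "xyz": [0, 0, -2], "claw": 5.0}, {"angular": [0, 0, 0], "xyz": [0, 0, -3], "claw": 5.0}, {"angular": [0, 0, 0], "xyz": [0, 0, -4], "claw": 5.0}, {"angular": [0, 0, 0], "xyz": [0, 0, -4], "claw": 5.0}, {"angular": [0, 0, 0], "xyz": [0, 0, -3], "claw": 5.0}, {"angular": [0, 0, 0], "xyz": [0, 0, -2], "claw": 5.0}, {"angular": [0, 0, 0], "xyz": [0, 0, 0], "claw": 5.0}, {"angular": [0, 0, 0], "xyz": [0, 0, 0], "claw": 5.0}])

```text
t: 6.6
eef_pos: [0.5181, -0.3893, 0.2786]
ee_rot: [3.141, 0.001, -1.572]
force: [-0.0, 0.2, -4.8]
width: 0.0601
gripper_force: 25.0
```

Request:
servo_tool(targets=[{"angular": [0, 0, 0], "xyz": [-1.5, -0.1, 0], "claw": 5.0}, {"angular": [0, 0, 0], "xyz": [-2.5, -0.1, 0], "claw": 5.0}, {"angular": [0, 0, 0], "xyz": [-3.5, -0.15, 0], "claw": 5.0}, {"angular": [0, 0, 0], "xyz": [-3.5, -0.15, 0], "claw": 5.0}, {"angular": [0, 0, 0], "xyz": [-3.5, -0.15, 0], "claw": 5.0}, {"angular": [0, 0, 0], "xyz": [-3.5, -0.15, 0], "claw": 5.0}, {"angular": [0, 0, 0], "xyz": [-3.5, -0.15, 0], "claw": 5.0}, {"angular": [0, 0, 0], "xyz": [-3.5, -0.15, 0], "claw": 5.0}, {"angular": [0, 0, 0], "xyz": [-3.5, -0.15, 0], "claw": 5.0}, {"angular": [0, 0, 0], "xyz": [-3.5, -0.15, 0], "claw": 5.0}, {"angular": [0, 0, 0], "xyz": [-3.5, -0.15, 0], "claw": 5.0}, {"angular": [0, 0, 0], "xyz": [-3.5, -0.15, 0], "claw": 5.0}, {"angular": [0, 0, 0], "xyz": [-3.5, -0.15, 0], "claw": 5.0}, {"angular": [0, 0, 0], "xyz": [-3.5, -0.15, 0], "claw": 5.0}, {"angular": [0, 0, 0], "xyz": [-3.0, -0.15, 0], "claw": 5.0}, {"angular": [0, 0, 0], "xyz": [-1.5, -0.1, 0], "claw": 5.0}, {"angular": [0, 0, 0], "xyz": [-1.0, 0, 0], "claw": 5.0}, {"angular": [0, 0, 0], "xyz": [0, 0, 0], "claw": 5.0}, {"angular": [0, 0, 0], "xyz": [0, 0, 0], "claw": 5.0}])

```text
t: 8.5
eef_pos: [0.5408, 0.1246, 0.279]
ee_rot: [3.141, -0.001, -1.572]
force: [-0.2, 0.9, -3.1]
width: 0.0595
gripper_force: 25.0
```

Run:
```python
from h import *
s=monitor.get_state();print(s['eef_pos'],s['ee_rot'],s['width'],s['gripper_force'],s['force'],s['q'])
d=grab('wrist','w2.png')
hsv=cv2.cvtColor(d['color'],cv2.COLOR_BGR2HSV);m=cv2.inRange(hsv,(5,170,70),(18,255,255))
n,l,st,c=cv2.connectedComponentsWithStats(m)
h=s['eef_pos'][2]-.0898+.115
for i in range(1,n):
    if st[i,4]>80: print(st[i].tolist(),c[i],onz(d,*c[i],h))
```

```text
[0.5408479  0.12460926 0.27903251] [ 3.14055732e+00 -6.35291385e-04 -1.57151922e+00] 0.05953453822097141 24.999315440654755 [-0.21094603  0.86939033 -3.08169643] [ 5.79271418e-01  1.43176948e-01 -2.07274679e-01 -3.82942565e-05
 -1.22155887e+00 -5.79981513e-01]
[286, 171, 72, 22, 277] [322.89169675 177.07942238] [0.54013386 0.07889469 0.30423251]
[258, 190, 130, 61, 2005] [322.58154613 208.91521197] [0.54024832 0.09029106 0.30423251]
[273, 283, 100, 27, 2513] [324.31555909 295.69200159] [0.53961356 0.12444849 0.30423251]
```

View pics/w2.png

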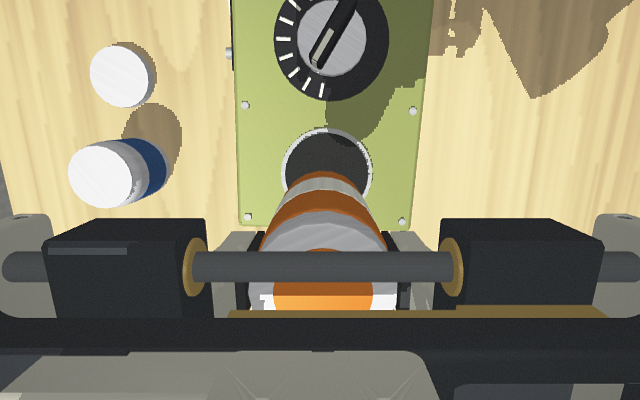

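The wrist view shows the amber jar upright in the fingers, the pad with its ring spanning columns 282–372 around (327,172), and the dial at (332,37). I check the pad and dial positions from here.

Run:
```python
from h import *
d=viewer.grab_frame('wrist')
print('padL,R',onz(d,282,172,.068),onz(d,372,172,.068))
g=d['color'][0:100,270:395].max(2)  # disc bright metal
hsv=cv2.cvtColor(d['color'],cv2.COLOR_BGR2HSV);
m=np.zeros((400,640),np.uint8);m[0:105,270:395]=cv2.inRange(hsv,(0,0,0),(180,255,70))[0:105,270:395]
# white pointer line: brightest thin inside bar
print('pts',onz(d,316,64,.108),onz(d,331,34,.108), onz(d,352,0,.108))
print('pred pad edge',proj(d,[.5393,.118,.068]),proj(d,[.5393,.118-.045,.068]),'dial disc',proj(d,[.5354,-.0167,.07]))
```

```text
padL,R [0.58381029 0.1151026  0.068     ] [0.4868051  0.11523918 0.068     ]
pts [0.54580279 0.01263679 0.108     ] [ 0.53271037 -0.01149126  0.108     ] [ 0.51513708 -0.03765708  0.108     ]
pred pad edge (np.float64(323.3024723974542), np.float64(174.60090668754128)) (np.float64(323.2754369483985), np.float64(132.05780938132898)) dial disc (np.float64(327.23291753718325), np.float64(37.95770950678519))
```

Request:
servo_tool(targets=[{"angular": [0, 0, 0], "xyz": [0, 0.3, 1], "claw": 5.0}, {"angular": [0, 0, 0], "xyz": [0, 0, 2], "claw": 5.0}, {"angular": [0, 0, 0], "xyz": [0, 0, 2], "claw": 5.0}, {"angular": [0, 0, 0], "xyz": [0, 0, 2], "claw": 5.0}, {"angular": [0, 0, 0], "xyz": [0, 0, 2], "claw": 5.0}, {"angular": [0, 0, 0], "xyz": [0, 0, 1], "claw": 5.0}, {"angular": [0, 0, 0], "xyz": [0, 0, 0.7], "claw": 5.0}, {"angular": [0, 0, 0], "xyz": [0, 0, 0.4], "claw": 5.0}, {"angular": [0, 0, 0], "xyz": [0, 0, 0.3], "claw": 5.0}, {"angular": [0, 0, 0], "xyz": [0, 0, 0], "claw": 5.0}, {"angular": [0, 0, 0], "xyz": [0, 0, 0], "claw": 5.0}])

```text
t: 9.7
eef_pos: [0.5385, 0.1253, 0.1661]
ee_rot: [-3.141, 0.0, -1.571]
force: [-0.5, 0.0, -4.1]
width: 0.0595
gripper_force: 25.0
```

Run:
```python
from h import *
d=grab('top','t2.png');S=grab('scene','s2.png')
print(monitor.get_state()['eef_pos'])
a=cv2.resize(d['color'][190:245,245:345],None,fx=4,fy=4,interpolation=cv2.INTER_CUBIC)
b=cv2.resize(S['color'][150:250,280:420],None,fx=2.85,fy=2.85,interpolation=cv2.INTER_CUBIC)
out=np.zeros((510,400,3),np.uint8);out[:220]=a;out[222:222+285,:399]=b;cv2.imwrite('pics/c2.png',out)
```

```text
[0.53852233 0.12531647 0.16610052]
```

View pics/c2.png

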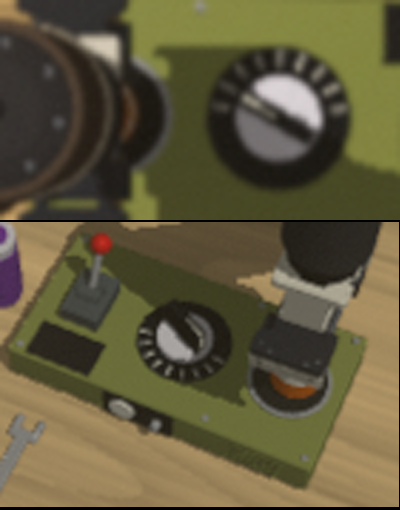

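The crop shows the jar hovering over the pad, roughly centred, with the black rim visible on the dial side. Lowering slowly.

Request:
servo_tool(targets=[{"angular": [0, 0, 0], "xyz": [0, 0, 0.3], "claw": 5.0}, {"angular": [0, 0, 0], "xyz": [0, 0, 0.3], "claw": 5.0}, {"angular": [0, 0, 0], "xyz": [0, 0, 0.1], "claw": 5.0}, {"angular": [0, 0, 0], "xyz": [0, 0, 0.1], "claw": 5.0}, {"angular": [0, 0, 0], "xyz": [0, 0, 0], "claw": 5.0}, {"angular": [0, 0, 0], "xyz": [0, 0, 0], "claw": 5.0}])

```text
t: 10.4
eef_pos: [0.5381, 0.125, 0.1578]
ee_rot: [3.141, -0.0, -1.571]
force: [-2.5, -0.1, 2.3]
width: 0.0597
gripper_force: 25.0
```

Contact is made (Fz went from −4 to +2). Release and rise straight up.

Request:
servo_tool(targets=[{"angular": [0, 0, 0], "xyz": [0, 0, 0], "claw": 6.5}, {"angular": [0, 0, 0], "xyz": [0, 0, 0], "claw": 7.5}, {"angular": [0, 0, 0], "xyz": [0, 0, 0], "claw": 8.76}, {"angular": [0, 0, 0], "xyz": [0, 0, 0], "claw": 8.76}, {"angular": [0, 0, 0], "xyz": [0, 0, 0], "claw": 8.76}, {"angular": [0, 0, 0], "xyz": [0, 0, 0], "claw": 8.76}, {"angular": [0, 0, 0], "xyz": [0, 0, 0], "claw": 8.76}, {"angular": [0, 0, 0], "xyz": [0, 0, -1], "claw": 8.76}, {"angular": [0, 0, 0], "xyz": [0, 0, -2], "claw": 8.76}, {"angular": [0, 0, 0], "xyz": [0, 0, -3], "claw": 8.76}, {"angular": [0, 0, 0], "xyz": [0, 0, -3], "claw": 8.76}, {"angular": [0, 0, 0], "xyz": [0, 0, -2], "claw": 8.76}, {"angular": [0, 0, 0], "xyz": [0, 0, -1], "claw": 8.76}, {"angular": [0, 0, 0], "xyz": [3.0, 0, 0], "claw": 8.76}, {"angular": [0, 0, 0], "xyz": [4.0, 0, 0], "claw": 8.76}, {"angular": [0, 0, 0], "xyz": [4.0, 0, 0], "claw": 8.76}, {"angular": [0, 0, 0], "xyz": [3.0, 0, 0], "claw": 8.76}, {"angular": [0, 0, 0], "xyz": [0, 0, 0], "claw": 8.76}, {"angular": [0, 0, 0], "xyz": [0, 0, 0], "claw": 8.76}])

```text
t: 12.3
eef_pos: [0.5379, -0.0155, 0.2773]
ee_rot: [3.141, 0.0, -1.573]
force: [-0.0, -1.0, -0.5]
width: 0.0874
gripper_force: 0.0
```

Run:
```python
from h import *
s=monitor.get_state();print(s['eef_pos'],s['width'])
T=grab('top','t3.png');S=grab('scene','s3.png');W=grab('wrist','w3.png')
for d,n in((T,'T'),(S,'S'),(W,'W')):
    hsv=cv2.cvtColor(d['color'],cv2.COLOR_BGR2HSV);m=cv2.inRange(hsv,(5,170,70),(18,255,255))
    k,l,st,c=cv2.connectedComponentsWithStats(m)
    for i in range(1,k):
        if st[i,4]>20:
            p=onz(d,*c[i],.183)
            if abs(p[1]-.12)<.1: print(n,st[i].tolist(),c[i].round(1),p.round(4))
    print(n,'padc',np.round(proj(d,[.5393,.118,.068]),1),'dial disc',np.round(proj(d,[.5354,-.0167,.07]),1))
out=np.vstack([cv2.resize(T['color'][190:250,245:345],(640,384),interpolation=cv2.INTER_CUBIC)[:, :],W['color'][:210]])
cv2.imwrite('pics/c3.png',out)
```

```text
[ 0.53790015 -0.01546407  0.27730669] 0.08742838868884761
T padc [272.2 218.2] dial disc [314.5 218.9]
S [382, 182, 11, 9, 80] [387.3 185.9] [0.5378 0.1251 0.183 ]
S [377, 192, 19, 10, 90] [384.8 197.7] [0.5818 0.1322 0.183 ]
S [375, 204, 17, 9, 63] [382.9 209.4] [0.6237 0.1406 0.183 ]
S padc [380.6 204.9] dial disc [343.7 190.3]
W [297, 283, 52, 18, 261] [322.9 287.3] [0.5372 0.0488 0.183 ]
W [306, 304, 35, 6, 142] [322.7 307.2] [0.5373 0.0663 0.183 ]
W padc [320.9 291.1] dial disc [324.4 178.8]
```

View pics/c3.png

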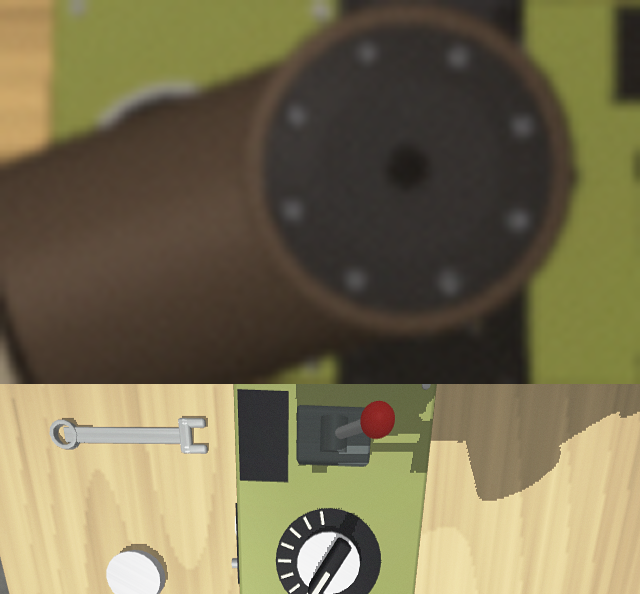

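The jar stands at (0.538, 0.125), close to the pad centre. In the wrist view the dial is near (328,178). I now measure the dial centre and bar angle.

Run:
```python
from h import *
W=viewer.grab_frame('wrist')
g=W['color'];hsv=cv2.cvtColor(g,cv2.COLOR_BGR2HSV)
# non-green disc region = ring+dial ; green console excluded
grn=cv2.inRange(hsv,(25,60,0),(50,255,255));m=255-grn
box=np.zeros_like(m);box[118:232,268:390]=m[118:232,268:390]
box=cv2.morphologyEx(box,cv2.MORPH_OPEN,np.ones((5,5),np.uint8))
c=max(cv2.findContours(box,cv2.RETR_EXTERNAL,cv2.CHAIN_APPROX_NONE)[0],key=cv2.contourArea)
e=cv2.fitEllipse(cv2.convexHull(c));print('ring',e,onz(W,*e[0],.06))
# bar: dark inside disc radius 30px
yy,xx=np.mgrid[:400,:640]
cx,cy=e[0]
dk=((g.max(2)<70)&(np.hypot(xx-cx,yy-cy)<26)).astype(np.uint8)
wh=((g.min(2)>170)&(hsv[...,1]<30)&(np.hypot(xx-cx,yy-cy)<55)).astype(np.uint8)
P=np.array([onz(W,x,y,.108)[:2] for y,x in zip(*np.nonzero(dk))]);mu=P.mean(0);u,s,v=np.linalg.svd(P-mu,full_matrices=False)
print('bar',len(P),mu,np.degrees(np.arctan2(v[0,1],v[0,0])),s)
big=cv2.resize(g[110:240,260:400],(700,650));cv2.imwrite('pics/c4.png',big[:600])
```

```text
ring ((327.967041015625, 175.38192749023438), (103.10606384277344, 104.64828491210938), 80.43440246582031) [ 0.53143463 -0.01847515  0.06      ]
bar 742 [ 0.52780083 -0.02637472] 56.11776040684254 [0.35618617 0.12897425]
```

View pics/c4.png

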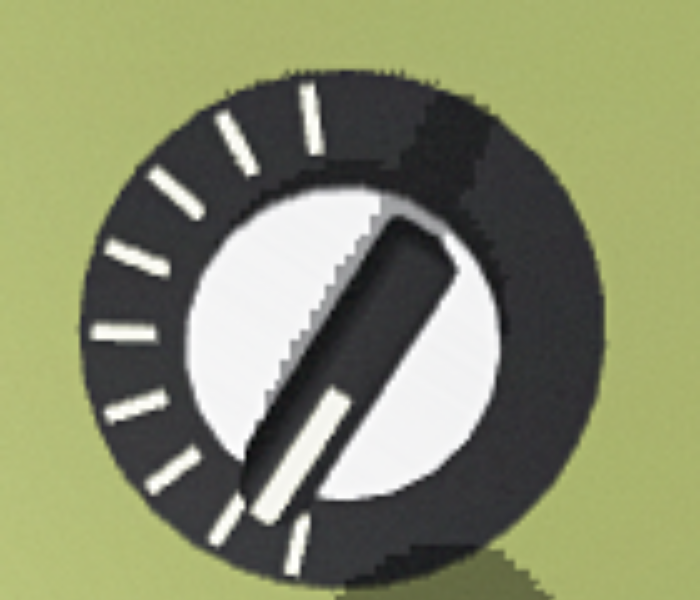

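The pointer aims at the second tick from the left end (rest 1), with the bar at about 58° world yaw. The dial axis is at about (0.532, −0.018). Align the tool at yaw −122° and descend.

Request:
servo_tool(targets=[{"angular": [0, 0, 0], "xyz": [0.25, 0.6, 0], "claw": 5.0}, {"angular": [0, 0, 8], "xyz": [0, 0, 0], "claw": 5.0}, {"angular": [0, 0, 8], "xyz": [0, 0, 0], "claw": 5.0}, {"angular": [0, 0, 8], "xyz": [0, 0, 0], "claw": 5.0}, {"angular": [0, 0, 8], "xyz": [0, 0, 0], "claw": 5.0}, {"angular": [0, 0, 0], "xyz": [0, 0, 2], "claw": 5.0}, {"angular": [0, 0, 0], "xyz": [0, 0, 3], "claw": 5.0}, {"angular": [0, 0, 0], "xyz": [0, 0, 3], "claw": 5.0}, {"angular": [0, 0, 0], "xyz": [0, 0, 3], "claw": 5.0}, {"angular": [0, 0, 0], "xyz": [0, 0, 3], "claw": 5.0}, {"angular": [0, 0, 0], "xyz": [0, 0, 2], "claw": 5.0}, {"angular": [0, 0, 0], "xyz": [0, 0, 1], "claw": 5.0}, {"angular": [0, 0, 0], "xyz": [0, 0, 0.6], "claw": 5.0}, {"angular": [0, 0, 0], "xyz": [0, 0, 0], "claw": 5.0}, {"angular": [0, 0, 0], "xyz": [0, 0, 0], "claw": 5.0}])

```text
t: 14.0
eef_pos: [0.5328, -0.0171, 0.1025]
ee_rot: [-3.141, 0.001, -2.13]
force: [0.3, 0.0, 0.4]
width: 0.0498
gripper_force: 0.0
```

Request:
servo_tool(targets=[{"angular": [0, 0, 0], "xyz": [0, 0, 0.3], "claw": 3.0}, {"angular": [0, 0, 0], "xyz": [0, 0, 0], "claw": 0.5}, {"angular": [0, 0, 0], "xyz": [0, 0, 0], "claw": 0.5}, {"angular": [0, 0, 0], "xyz": [0, 0, 0], "claw": 0.5}, {"angular": [0, 0, 0], "xyz": [0, 0, 0], "claw": 0.5}, {"angular": [0, 0, 0], "xyz": [0, 0, 0], "claw": 0.5}, {"angular": [0, 0, 0], "xyz": [0, 0, 0], "claw": 0.5}, {"angular": [0, 0, 0], "xyz": [0, 0, 0], "claw": 0.5}, {"angular": [0, 0, 0], "xyz": [0, 0, 0], "claw": 0.5}, {"angular": [0, 0, 0], "xyz": [0, 0, 0], "claw": 0.5}], force=10)

```text
t: 15.0
eef_pos: [0.5318, -0.0171, 0.0987]
ee_rot: [3.141, -0.0, -2.13]
force: [-3.8, 3.5, 5.4]
width: 0.0138
gripper_force: 10.0
```

Request:
servo_tool(targets=[{"angular": [0, 0, 0], "xyz": [0, 0.1, 0], "claw": 0.5}, {"angular": [0, 0, 0], "xyz": [0, 0, 0], "claw": 0.5}, {"angular": [0, 0, 0], "xyz": [0, 0, 0], "claw": 0.5}, {"angular": [0, 0, 5], "xyz": [0, 0, 0], "claw": 0.5}, {"angular": [0, 0, 5], "xyz": [0, 0, 0], "claw": 0.5}, {"angular": [0, 0, 5], "xyz": [0, 0, 0], "claw": 0.5}, {"angular": [0, 0, 5], "xyz": [0, 0, 0], "claw": 0.5}, {"angular": [0, 0, 0], "xyz": [0, 0, 0], "claw": 0.5}], force=25)

```text
t: 15.8
eef_pos: [0.5315, -0.0169, 0.0987]
ee_rot: [-3.141, 0.0, -2.48]
force: [-0.6, -0.5, 2.0]
width: 0.0138
gripper_force: 25.0
```

Forces are small, so I continue the remaining 60°.

Request:
servo_tool(targets=[{"angular": [0, 0, 5], "xyz": [0, 0, 0], "claw": 0.5}, {"angular": [0, 0, 5], "xyz": [0, 0, 0], "claw": 0.5}, {"angular": [0, 0, 5], "xyz": [0, 0, 0], "claw": 0.5}, {"angular": [0, 0, 5], "xyz": [0, 0, 0], "claw": 0.5}, {"angular": [0, 0, 5], "xyz": [0, 0, 0], "claw": 0.5}, {"angular": [0, 0, 5], "xyz": [0, 0, 0], "claw": 0.5}, {"angular": [0, 0, 5], "xyz": [0, 0, 0], "claw": 0.5}, {"angular": [0, 0, 5], "xyz": [0, 0, 0], "claw": 0.5}, {"angular": [0, 0, 5], "xyz": [0, 0, 0], "claw": 0.5}, {"angular": [0, 0, 5], "xyz": [0, 0, 0], "claw": 0.5}, {"angular": [0, 0, 5], "xyz": [0, 0, 0], "claw": 0.5}, {"angular": [0, 0, 5], "xyz": [0, 0, 0], "claw": 0.5}, {"angular": [0, 0, 0], "xyz": [0, 0, 0], "claw": 0.5}, {"angular": [0, 0, 0], "xyz": [0, 0, 0], "claw": 0.5}])

```text
t: 17.2
eef_pos: [0.5315, -0.0163, 0.0987]
ee_rot: [3.141, 0.0, 2.761]
force: [-1.6, 6.0, 4.7]
width: 0.0135
gripper_force: 25.0
```

Request:
servo_tool(targets=[{"angular": [0, 0, 0], "xyz": [0, 0, 0], "claw": 3.0}, {"angular": [0, 0, 0], "xyz": [0, 0, 0], "claw": 4.5}, {"angular": [0, 0, 0], "xyz": [0, 0, 0], "claw": 4.5}, {"angular": [0, 0, 0], "xyz": [0, 0, 0], "claw": 4.5}, {"angular": [0, 0, 0], "xyz": [0, 0, 0], "claw": 4.5}, {"angular": [0, 0, 0], "xyz": [0, 0, -1.5], "claw": 4.5}, {"angular": [0, 0, 0], "xyz": [0, 0, -3], "claw": 4.5}, {"angular": [0, 0, 0], "xyz": [0, 0, -4], "claw": 4.5}, {"angular": [0, 0, 0], "xyz": [0, 0, -4], "claw": 4.5}, {"angular": [0, 0, 0], "xyz": [0, 0, -3], "claw": 4.5}, {"angular": [0, 0, 0], "xyz": [0, 0, -1.5], "claw": 0}, {"angular": [0, 0, -7.3], "xyz": [0, 0, 0], "claw": 0}, {"angular": [0, 0, -7.3], "xyz": [0, 0, 0], "claw": 0}, {"angular": [0, 0, -7.2], "xyz": [0, 0, 0], "claw": 0}, {"angular": [0, 0, 0], "xyz": [0, 0, 0], "claw": 0}, {"angular": [0, 0, 0], "xyz": [0, 0, 0], "claw": 0}])

```text
t: 18.8
eef_pos: [0.5312, -0.0169, 0.2685]
ee_rot: [-3.142, -0.0, 3.134]
force: [-0.7, -0.5, 0.1]
width: 0.0035
gripper_force: 0.0
```

Run:
```python
from h import *
s=monitor.get_state();print(s['eef_pos'],s['ee_rot'],s['width'],s['q'])
S=grab('scene','s5.png');W=grab('wrist','w5.png')
d=S;hsv=cv2.cvtColor(d['color'],cv2.COLOR_BGR2HSV);m=cv2.inRange(hsv,(0,170,90),(4,255,255))
k,l,st,c=cv2.connectedComponentsWithStats(m)
for i in range(1,k):
    if st[i,4]>15: print('red',st[i].tolist(),onz(d,*c[i],.143))
b=cv2.resize(S['color'][140:250,270:420],(600,440),interpolation=cv2.INTER_CUBIC)
cv2.imwrite('pics/c5.png',b)
```

```text
[ 0.53123185 -0.0168715   0.26847394] [-3.14155647e+00 -1.82397463e-04  3.13381628e+00] 0.0035224829611840212 [ 3.37427544e-01  1.08878553e-01 -2.71954763e-01 -2.98086830e-05
 -1.19014689e+00 -1.91598916e+00]
red [313, 155, 5, 5, 20] [ 0.49512755 -0.13998808  0.143     ]
```

View pics/c5.png

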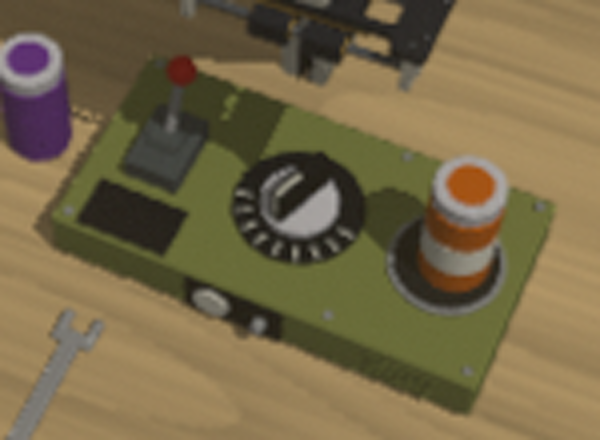

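The crop shows the lever still off (red ball 181,70), the jar standing inside the pad ring, and the bar turned. I confirm the pointer angle numerically from the wrist image.

Run:
```python
from h import *
W=viewer.grab_frame('wrist');g=W['color'].min(2).astype(np.float32)
best=[]
for a in range(0,360,4):
    th=np.radians(a);u=np.array([np.cos(th),np.sin(th)]);n=np.array([-u[1],u[0]]);A=np.array([.5315,-.0175])
    def br(off): 
        v=[]
        for r in np.linspace(.008,.027,12):
            x,y=proj(W,[*(A+u*r+n*off),.108]);v.append(cv2.getRectSubPix(g,(1,1),(float(x),float(y)))[0,0])
        return np.mean(v)
    best.append((br(0)-max(br(.0045),br(-.0045)),a))
print(sorted(best,reverse=True)[:6])
print(proj(W,[.5315,-.0175,.108]))
```

```text
[(np.float32(192.57991), 340), (np.float32(186.81415), 344), (np.float32(68.18941), 336), (np.float32(58.25148), 348), (np.float32(8.0425415), 76), (np.float32(7.25206), 72)]
(np.float64(321.5296349286847), np.float64(191.47456336901536))
```

Pointer at about −19° ±2° against 58° at the start, so the four clicks are done. Next, the lever: closed fingers come down in front of the ball.

Request:
servo_tool(targets=[{"angular": [0, 0, 0], "xyz": [1.85, -3.0, 0], "claw": 0}, {"angular": [0, 0, 0], "xyz": [1.85, -3.1, 0], "claw": 0}, {"angular": [0, 0, 0], "xyz": [1.85, -3.1, 0], "claw": 0}, {"angular": [0, 0, 0], "xyz": [1.85, -3.1, 0], "claw": 0}, {"angular": [0, 0, 0], "xyz": [0, 0, 2], "claw": 0}, {"angular": [0, 0, 0], "xyz": [0, 0, 3], "claw": 0}, {"angular": [0, 0, 0], "xyz": [0, 0, 3], "claw": 0}, {"angular": [0, 0, 0], "xyz": [0, 0, 2.5], "claw": 0}, {"angular": [0, 0, 0], "xyz": [0, 0, 1.3], "claw": 0}, {"angular": [0, 0, 0], "xyz": [0, 0, 0], "claw": 0}, {"angular": [0, 0, 0], "xyz": [0, 0, 0], "claw": 0}])

```text
t: 20.05
eef_pos: [0.4571, -0.1396, 0.151]
ee_rot: [-3.141, -0.0, 3.137]
force: [-0.5, 0.2, -0.2]
width: 0.0007
gripper_force: 0.0
```

Request:
servo_tool(targets=[{"angular": [0, 0, 0], "xyz": [-1, 0, 0], "claw": 0}, {"angular": [0, 0, 0], "xyz": [-1, 0, 0], "claw": 0}, {"angular": [0, 0, 0], "xyz": [-1, 0, 0], "claw": 0}, {"angular": [0, 0, 0], "xyz": [-1, 0, 0], "claw": 0}, {"angular": [0, 0, 0], "xyz": [-1, 0, 0], "claw": 0}, {"angular": [0, 0, 0], "xyz": [-1, 0, 0], "claw": 0}, {"angular": [0, 0, 0], "xyz": [-1, 0, 0], "claw": 0}, {"angular": [0, 0, 0], "xyz": [0, 0, 0], "claw": 0}, {"angular": [0, 0, 0], "xyz": [0, 0, 0], "claw": 0}])

```text
t: 20.95
eef_pos: [0.5271, -0.1397, 0.1503]
ee_rot: [3.141, -0.0, 3.137]
force: [0.7, 0.3, 0.9]
width: 0.0006
gripper_force: 0.0
```

Request:
servo_tool(targets=[{"angular": [0, 0, 0], "xyz": [-0.4, 0, 0], "claw": 0}, {"angular": [0, 0, 0], "xyz": [-0.4, 0, 0], "claw": 0}, {"angular": [0, 0, 0], "xyz": [-0.4, 0, 0], "claw": 0}, {"angular": [0, 0, 0], "xyz": [0, 0, 0], "claw": 0}, {"angular": [0, 0, 0], "xyz": [0, 0, 0], "claw": 0}])

```text
t: 21.45
eef_pos: [0.538, -0.1399, 0.1503]
ee_rot: [3.142, -0.002, 3.137]
force: [-3.9, -0.2, 1.1]
width: 0.0005
gripper_force: 2.4
```

Run:
```python
from h import *
d=viewer.grab_frame('scene')
hsv=cv2.cvtColor(d['color'],cv2.COLOR_BGR2HSV);m=cv2.inRange(hsv,(0,170,70),(4,255,255))
k,l,st,c=cv2.connectedComponentsWithStats(m)
for i in range(1,k):
    if st[i,4]>8: print('red',st[i].tolist(),onz(d,*c[i],.143))
```

```text
red [304, 169, 7, 7, 37] [ 0.56172318 -0.14071307  0.143     ]
```

Request:
servo_tool(targets=[{"angular": [0, 0, 0], "xyz": [-0.2, 0, 0], "claw": 0}, {"angular": [0, 0, 0], "xyz": [0, 0, 0], "claw": 0}, {"angular": [0, 0, 0], "xyz": [2, 0, 0], "claw": 0}, {"angular": [0, 0, 0], "xyz": [3, 0, 0], "claw": 0}, {"angular": [0, 0, 0], "xyz": [3, 0, 0], "claw": 0}, {"angular": [0, 0, 0], "xyz": [0, 0, -3], "claw": 0}, {"angular": [0, 0, 0], "xyz": [0, 0, -4], "claw": 0}, {"angular": [0, 0, 0], "xyz": [0, 0, -4], "claw": 0}, {"angular": [0, 0, 0], "xyz": [0, 0, -2], "claw": 0}, {"angular": [0, 0, 0], "xyz": [0, 0, 0], "claw": 0}, {"angular": [0, 0, 0], "xyz": [0, 0, 0], "claw": 0}])

```text
t: 22.6
eef_pos: [0.4615, -0.1394, 0.2811]
ee_rot: [3.141, 0.003, 3.138]
force: [0.4, -0.3, -0.5]
width: 0.0005
gripper_force: 0.0
```

Run:
```python
from h import *
d=grab('scene','s6.png')
hsv=cv2.cvtColor(d['color'],cv2.COLOR_BGR2HSV);m=cv2.inRange(hsv,(0,170,70),(4,255,255))
k,l,st,c=cv2.connectedComponentsWithStats(m)
for i in range(1,k):
    if st[i,4]>8: print('red',st[i].tolist(),onz(d,*c[i],.143))
cv2.imwrite('pics/c6.png',cv2.resize(d['color'][130:280,230:480],(800,480),interpolation=cv2.INTER_CUBIC))
```

```text
red [304, 169, 7, 7, 36] [ 0.56122601 -0.14077778  0.143     ]
```

View pics/c6.png

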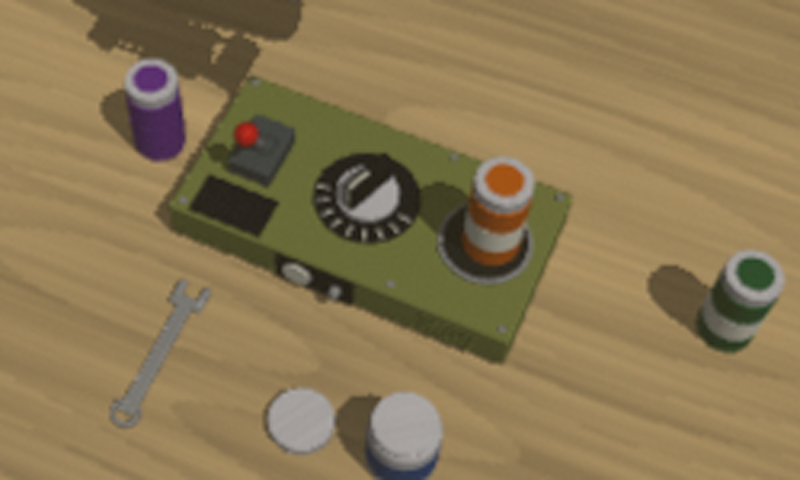

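The crop shows the lever thrown over (ball at 246,134), the jar upright on the pad (500,215), the dial turned, and the other things in place.

```bash
python3 -c "
from station import order
print(order.job_done())"
```

```text
the job is handed in; nothing more can be done
None
```

I handed the job in: the amber jar stands upright on the pad, the dial is four clicks clockwise of where it began, and the start lever is thrown over. The last picture shows the other things in place; the hand-in returned no verdict.

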